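Take the parts boxes down from the rail and stack them

ROBOT

A 6-joint arm with a two-finger parallel gripper is mounted at the origin on the work surface; the furniture and walls round the work are solid. World frame = base frame: x ahead of the robot, y to its left, z up, the work surface at z = 0. Lengths are in m, angles in degrees, forces in N, time in s.
With the tool pointing down it reaches from about 0.4 to 0.825 m from the base axis. Payload 7 kg.
Tool frame: the origin (TCP) lies between the finger pads; the fingertips stand 25 mm ahead of it and the grasp point (between the pads) lies 6 mm ahead of it; z points along the fingers, y is the line along which they close (so a half turn about z gives the same grasp; the last joint's range is limited). The gripper opens to 88 mm and grips with 3 to 60 N. Pads are 19 mm wide; open, the fingers measure 130 mm over their backs; the gripper's body (78 mm by 193 mm) begins 47 mm behind the grasp point.
Start: joints at [82.855, 20.546, 0.682, 0, -70.136, -16.507], TCP at [0.271, 0.618, 0.252] pointing down, gripper open.
Joint ranges: [-176.03, 176.03], [-82.01, 121.73], [-58.28, 71.71], [-173.87, 95.51], [-174.79, -0.11], [-173.66, 173.66]. Speed limits (degrees/s): [136.94, 136.94, 172.46, 180, 180, 180].

INTERFACE

Orientations are given as [roll, pitch, yaw] about the fixed x, y, z axes, in that order (R = Rz(yaw) Ry(pitch) Rx(roll)).
In Python, from plant import ctrl, optics, readout, job gives the robot as it stands (ctrl), with the cameras (optics), the readings (readout) and the job (job).
- The arm moves only by the tool drive_effector, called after "Emit:" as name(argument=value, ...) on one line, values as JSON. Schema: {"type":"object","properties":{"motion":{"type":"array","items":{"type":"object","properties":{"pos":{"type":"array","items":{"type":"number"},"minItems":3,"maxItems":3},"rz":{"type":"number"},"jaw":{"type":"number"}},"additionalProperties":false,"required":["jaw"]},"minItems":1,"maxItems":8},"only":{"type":"string"},"quiet":{"type":"boolean"},"lines":{"type":"string"}},"required":["motion"],"additionalProperties":false}. motion is a list of rows, 1 to 8 of them, each an object with the fields pos (a list: dx, dy, dz in m), rz (a turn about the tool's z in degrees), jaw (the finger opening in m); a field left out counts as zero (the opening has to be given); each row is the pose to reach, as a shift and turn from the pose commanded when the call began, along the tool's axes at that moment; what a row does not reach only later rows make up. A row lasts 1/8 s, in which the tool goes at most 0.0625 m and 10.7 degrees, less where a joint would pass 70% of its speed; a pose out of reach is approached as far as the arm can. The fingers move at their own pace and stop on an object; the grip force is fixed at half the most. Time passes only in rows, so rows that do not move let the fingers close. The tool returns the time, the measured TCP pose, the force, the opening and the grip force at its end. only (a regular expression) keeps the lines of the reply that match it, lines (a string "A,B") keeps lines A to B, and quiet returns only ok. Input that does not fit is refused with a message, and nothing moves.
- readout.get_obs(): the state, without advancing time (a new reading comes with each control period).
- optics.snapshot(name): name is "scene" or "top" or "wrist"; returns a dict with "frame" (420x560x3 uint8, red, green, blue), "z_map" (420x560 float32, m along the optical axis (not along the pixel's ray), 0 where there is no reading), "fovy" (degrees; the focal length in pixels is half the picture's height over the tangent of half this angle, whatever the lens; pixels are square), "cx", "cy" (the principal point, pixels), "R" (3x3) and "t" (3): a world point X has camera coordinates R X + t; the wrist camera has in their place "T_tool_cam" (4x4, takes a point from camera to tool coordinates, whose origin is the TCP and whose axes are the flange's). Camera axes: x right, y down, z forward; pixel columns grow to the right and rows downward; lengths in m; the calibration is good to about 2 mm. The wrist camera is an equidistant fisheye: a pixel r from the principal point sees the ray r / f radians off the axis. A picture is of the moment at which its call begins: read the wrist's pose just before it.
- job.close_job(): hands the job in; it is judged then, once.
The state is a dict: "clock": time; "joint_pos": joint angles; "qvel": joint speeds; "tau": joint torques, N m; "tool_pos": TCP position; "orientation": TCP orientation; "force": force on the tool from outside, world axes, zero at the start; "moment": the same for the moment, N m; "opening": finger opening in m; "gripper_force": force on a finger pad.
Only numpy, scipy, OpenCV 4.12 (cv2) and the standard library are available. Lean on these libraries where they do the work, as an engineer would, in place of code of your own. Each camera call takes 0.05 s, during which the arm holds its last target. There are 200 camera calls.

TASK

Pack up the parts boxes: lift the deeper box up and off its hanging rail and set it squarely on the box standing on the table, then do the same with the shallow box on top of it. Each foot must sit fully down inside the raised lid rim below, with all the latches facing the same way. Set each box down under control rather than dropping it, let go, and leave the bottom box and the things around it where they stand.

Things in the scene. Friction and masses are not known exactly. Their poses are not given: they have to be found in the camera images.
- rack: Fixed bench rack: a level aluminium rail, 330 mm long (along own y), on two dark steel posts at its ends, each on a foot 145 mm long. Origin on the table under the middle of the rail, z up, -x the robot's side, where the two boxes hang side by side in either order, at least 55 mm apart, level, their axes parallel to the rack's and their origins 64 mm ahead (-x) of its origin.
- rail_top (a point): Middle of the rail's top edge, 170 mm above the table; nothing of the rack is higher. The upper 16 mm of the rail is a tongue 4 mm thick, over which the boxes' lips hook; the rail's face below it, which the backs of the boxes rest against, stands 4 mm ahead of the tongue's middle.
- base_box: Closed parts box of grey plastic with a darker lid, 120 mm long (own x), 60 mm wide (own y), the tallest of three alike; loose on the table, about 0.55 kg, the bottom of the column. Origin at the centre of its underside, z up, -x the front (black latch, white card). Underside to top of lid plate 80 mm. Its back has an unused hanging lip.
- base_box_lid (a point): Centre of the top of the bottom box's lid plate, 80 mm above its underside: where the origin of the box set on it belongs. A rim 4 mm high and 3 mm thick runs round the lid's edge, 114 x 54 mm inside; the other lids have the same.
- deep_box: Closed grey parts box, 120 mm long (own x), 60 mm wide (own y), flat plain sides to grip, about 0.33 kg; the deeper of the two hanging ones. Origin at the centre of its underside, z up, -x the front. Underside to top of lid plate 65 mm. The foot, 111 x 51 mm, 5 mm high, rounded below, fits into a lid rim with 1.5 mm to spare all round.
- deep_box_lid (a point): Centre of the top of the deep box's lid plate, 65 mm above its underside: where the shallow box's origin belongs. Rim as on the bottom box.
- deep_box_lip (a point): Underside of the deep box's hanging lip (hanging, its origin is at z = 115 mm), 63 mm behind (+x) its centre and 10 mm below the top of the lid plate; it rests on the rail's top edge. The lip is 40 mm wide and turns down 12 mm behind the rail, so the box must rise more than 12 mm to come free.
- shallow_box: The shallow one of the two hanging boxes, 120 x 60 mm like the deep one, about 0.22 kg. Origin at the centre of its underside, z up, -x the front. Underside to top of lid plate 45 mm. Foot, rim and lip as on the deep box. It hangs with its origin at z = 135 mm.
- shallow_box_lip (a point): Underside of the shallow box's hanging lip, made and placed as on the deep box: 63 mm behind its centre, 10 mm below the top of the lid plate, turned down 12 mm behind the rail.
- deep_box_latch (a point): The black snap latch in the middle of the deep box's front, 60 mm ahead (-x) of its centre.
- shallow_box_latch (a point): The black snap latch in the middle of the shallow box's front, 60 mm ahead (-x) of its centre.
- base_box_latch (a point): The black snap latch in the middle of the bottom box's front, 60 mm ahead (-x) of its centre.
- water_bottle: Clear water bottle, 60 mm across, 214 mm tall, standing; a bystander.
- glue_pot: White pot with an orange cap, 60 mm across, 118 mm tall, standing; a bystander.
- red_doll: Red and white puppet, 70 mm across, 118 mm tall, standing; a bystander.
- figure_a: Grey clay figure, 67 x 78 mm, 135 mm tall, standing; a bystander.
- small_head: Small puppet head, 37 mm across, 42 mm tall, standing; a bystander.

How it is judged:
By the outcome, as a careful person would: the job done as asked, in the order asked, and still so for the second after the job is handed in, with the robot touching nothing.
It also fails if it takes over 54 s, if anything falls off the work surface, if the arm or the gripper's body presses on something with over 40 N, if the wrist force passes 120 N, or if a joint passes its speed limit or range.

## Working session

There is one attempt and no reset: what is moved stays moved. The work goes in short steps, Python scripts to look and compute and a tool call to move; the robot and the scene stay as the last step left them, time stands still between calls to the robot, and variables do not carry over. Pictures are saved under pics/ and viewed, at most 10 in all, crops included, and the job is handed in when it is done.

```bash
ls; mkdir -p pics
```

Run:
```python
from plant import ctrl, optics, readout, job
import cv2,numpy as np,pickle
print(readout.get_obs())
for n in("scene","top"):
    s=optics.snapshot(n); pickle.dump(s,open(f"{n}0.pkl","wb"))
    cv2.imwrite(f"pics/{n}0.png",s["frame"][:,:,::-1]); print(n,s["fovy"],s["cx"],s["cy"],s["R"],s["t"])
```

```text
pics
plant.py
{'clock': 0.0, 'joint_pos': array([ 8.28558587e+01,  2.05903823e+01,  6.33264520e-01, -1.93967942e-02,
       -7.01345748e+01, -1.65059870e+01]), 'qvel': array([ 0.14643796,  0.05068483,  0.0390493 ,  0.01039261, -0.00022479,
        0.03212113]), 'tau': array([ 4.37069320e-04, -5.82709622e+01,  2.93066704e+01,  6.99735850e+00,
        7.29675448e-03, -1.51614631e-04]), 'tool_pos': array([0.27063262, 0.61788584, 0.25063293]), 'orientation': array([ 1.79906905e+02, -8.57094300e-03, -2.36567271e+01]), 'force': array([-0.51114362,  0.62046329, -0.31895387]), 'moment': array([-0.03076462,  0.00702152, -0.00239021]), 'gripper_force': 0.0, 'opening': 0.0873055610694204}
scene 55.881098612516645 274.9298002136544 208.03787065158505 [[ 0.59058804 -0.80696702 -0.00316234]
 [-0.54892517 -0.39885853 -0.73456997]
 [ 0.59151241  0.43556413 -0.67852558]] [-0.39094967  0.33326039  0.92150087]
top 57.49610072028751 279.38003539980866 213.84618535140908 [[ 0.00902072 -0.99995379 -0.00332465]
 [-0.99534961 -0.00866021 -0.09593823]
 [ 0.09590501  0.00417462 -0.99538174]] [-0.11561775  0.51624435  1.12599414]
```

View pics/scene0.png

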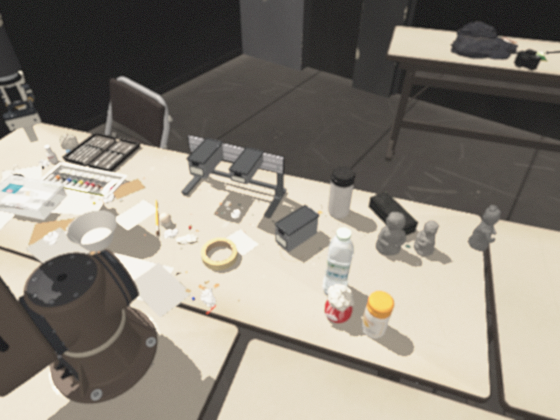

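View pics/top0.png

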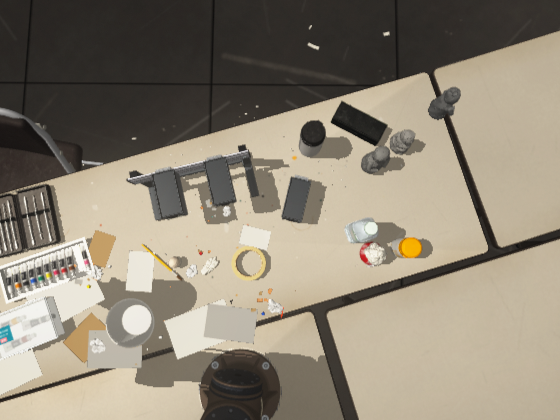

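The scene picture shows two boxes hanging on the rack around (205,155) and (245,163), with the bottom box at (297,228). In the top picture the boxes are at (168,195) and (220,182), the bottom box is at (296,199), and the rail runs from (130,180) to (250,152). Next I'll measure them with depth.

Create h.py:
```python
import numpy as np,cv2
def cloud(s):
    Z=s["z_map"]; f=210/np.tan(np.radians(s["fovy"]/2))
    v,u=np.mgrid[0:420,0:560]
    c=np.stack([(u-s["cx"])/f*Z,(v-s["cy"])/f*Z,Z],-1)
    return (c-s["t"])@s["R"]   # R^T(c-t)
```

Run:
```python
import pickle,cv2,numpy as np
from h import *
for n,seeds in(("top",dict(A=(168,195),B=(220,182),base=(296,199),rail=(190,166))),("scene",dict(A=(205,153),B=(246,163),base=(297,220)))):
    s=pickle.load(open(n+"0.pkl","rb")); P=cloud(s); ok=s["z_map"]>0
    for k,(u,v) in seeds.items():
        z=np.median(P[v-2:v+3,u-2:u+3,2]); m=ok&(abs(P[...,2]-z)<.008)
        _,l=cv2.connectedComponents(m.astype(np.uint8)); m=l==l[v,u]
        Q=P[m]; r=cv2.minAreaRect((Q[:,:2]*1000).astype(np.float32))
        print(n,k,"z",round(float(z),4),"n",m.sum(),r)
s=pickle.load(open("top0.pkl","rb"))
im=s["frame"][130:250,110:330,::-1]
cv2.imwrite("pics/t1.png",cv2.resize(im,None,fx=3.6,fy=3.6,interpolation=cv2.INTER_CUBIC))
# obstacles: tall things
P=cloud(s); m=((P[...,2]>.03)&(s["z_map"]>0)&(P[...,0]<.75)&(abs(P[...,1])<.7)&(P[...,0]>.15)).astype(np.uint8)
k,l,st,_=cv2.connectedComponentsWithStats(m)
for i in range(1,k):
    if st[i,4]>30:
        Q=P[l==i]; print(st[i].tolist(),Q.min(0).round(3),Q.max(0).round(3))
```

```text
top A z 0.1809 n 1133 ((558.5283203125, 183.16488647460938), (133.8192596435547, 60.73739242553711), 14.438337326049805)
top B z 0.1819 n 1104 ((592.4364624023438, 48.14849853515625), (133.1338348388672, 60.416961669921875), 14.234112739562988)
top base z 0.0803 n 912 ((560.1409301757812, -159.0917510986328), (59.95995330810547, 133.55755615234375), 76.83818817138672)
top rail z 0.1556 n 65 ((630.6156616210938, 133.69752502441406), (4.52013635635376, 77.9457015991211), 13.038544654846191)
scene A z 0.1805 n 549 ((549.291259765625, 183.39224243164062), (127.66979217529297, 62.822540283203125), 15.125426292419434)
scene B z 0.1802 n 592 ((583.580078125, 49.30691909790039), (126.04130554199219, 61.50764846801758), 14.32047176361084)
scene base z 0.0804 n 729 ((556.0716552734375, -156.54379272460938), (64.17097473144531, 134.00318908691406), 76.27371215820312)
[299, 124, 27, 32, 677] [ 0.693 -0.235  0.031] [ 0.75  -0.167  0.166]
[392, 131, 23, 21, 317] [ 0.709 -0.501  0.03 ] [ 0.75  -0.449  0.111]
[23, 133, 13, 5, 35] [0.745 0.637 0.031] [0.75  0.673 0.059]
[369, 137, 12, 6, 45] [ 0.737 -0.412  0.03 ] [ 0.75 -0.38  0.05]
[126, 144, 125, 76, 3449] [ 0.49  -0.029  0.03 ] [0.693 0.295 0.191]
[363, 146, 27, 26, 503] [ 0.644 -0.435  0.03 ] [ 0.703 -0.362  0.14 ]
[281, 175, 30, 48, 942] [ 0.492 -0.198  0.034] [ 0.627 -0.116  0.09 ]
[345, 217, 34, 26, 637] [ 0.434 -0.372  0.03 ] [ 0.498 -0.307  0.219]
[392, 237, 30, 21, 522] [ 0.392 -0.5    0.031] [ 0.449 -0.444  0.124]
[360, 241, 28, 26, 495] [ 0.364 -0.419  0.03 ] [ 0.437 -0.35   0.121]
[169, 256, 11, 12, 93] [0.356 0.184 0.03 ] [0.389 0.213 0.047]
[0, 296, 60, 44, 2005] [0.15 0.52 0.03] [0.271 0.69  0.062]
[106, 298, 49, 44, 781] [0.15 0.24 0.03] [0.27  0.378 0.071]
```

View pics/t1.png

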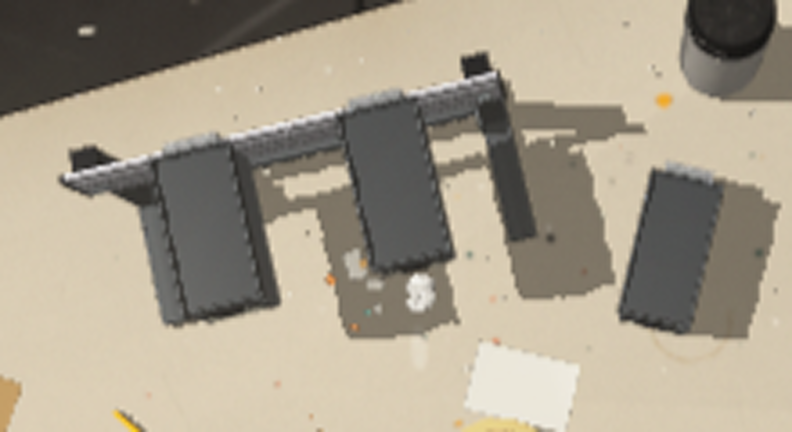

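Add to h.py:
```python
def shift(o,target,yaw):   # tool-axes shift & turn from measured pose o
    y=np.radians(o["orientation"][2]); d=np.array(target)-o["tool_pos"]
    t=(o["orientation"][2]-yaw+180)%360-180
    return np.round([d[0]*np.cos(y)+d[1]*np.sin(y), d[0]*np.sin(y)-d[1]*np.cos(y), -d[2], t],4)
```

Run:
```python
from plant import ctrl, optics, readout, job
from h import *
o=readout.get_obs(); print(shift(o,[.552,.181,.30],14.4))
s=optics.snapshot("wrist"); print(s["T_tool_cam"],s["fovy"],s["cx"],s["cy"])
import pickle
P=cloud(pickle.load(open("scene0.pkl","rb")))
for n,c in (("A",(.552,.181)),("B",(.586,.0465))):
    a=np.radians(14.4); d=P[...,:2]-np.array(c); x=d[...,0]*np.cos(a)+d[...,1]*np.sin(a); y=-d[...,0]*np.sin(a)+d[...,1]*np.cos(a)
    m=(abs(y)<.015)&(abs(x+.06)<.012); print(n,np.histogram(P[...,2][m],np.arange(0.05,.2,.01)))
```

Emit:
drive_effector(motion=[{"pos":[0.05, 0.03, -0.04], "rz":-8, "jaw":0.088}, {"pos":[0.1, 0.066, -0.049], "rz":-16, "jaw":0.088}, {"pos":[0.15, 0.1, -0.049], "rz":-24, "jaw":0.088}, {"pos":[0.2, 0.133, -0.049], "rz":-32, "jaw":0.088}, {"pos":[0.25, 0.166, -0.049], "rz":-38, "jaw":0.088}, {"pos":[0.3, 0.2, -0.049], "rz":-38, "jaw":0.088}, {"pos":[0.35, 0.232, -0.049], "rz":-38, "jaw":0.088}, {"pos":[0.4, 0.265, -0.049], "rz":-38, "jaw":0.088}])

```text
clock: 1.15
tool_pos: [0.5316, 0.2133, 0.3006]
orientation: [-180.0, -0.0, 14.4]
force: [1.0, 1.9, 0.1]
opening: 0.0877
gripper_force: 0.0
```

Run:
```python
from plant import ctrl, optics, readout, job
from h import *
print(shift(readout.get_obs(),[.552,.181,.30],14.4))
```

```text
[ 0.0118  0.0364  0.0006 -0.0325]
```

Emit:
drive_effector(motion=[{"pos":[0.012, 0.036, 0], "jaw":0.088}, {"pos":[0.012, 0.036, 0], "jaw":0.088}, {"pos":[0.012, 0.036, 0], "jaw":0.088}])

```text
clock: 1.52
tool_pos: [0.5513, 0.1831, 0.3003]
orientation: [-180.0, 0.0, 14.3]
force: [-0.4, -0.1, -0.4]
opening: 0.0876
gripper_force: 0.0
```

Add to h.py:
```python
def wcloud(s,o):
    import numpy as np
    from scipy.spatial.transform import Rotation as Ro
    f=210/np.tan(np.radians(s["fovy"]/2)); v,u=np.mgrid[0:420,0:560]
    dx,dy=u-s["cx"],v-s["cy"]; r=np.hypot(dx,dy); k=np.tan(np.minimum(r/f,1.5))/np.maximum(r,1e-9)
    Z=s["z_map"]; c=np.stack([dx*k*Z,dy*k*Z,Z],-1)
    T=s["T_tool_cam"]; p=c@T[:3,:3].T+T[:3,3]
    return p, p@Ro.from_euler("xyz",o["orientation"],degrees=True).as_matrix().T+o["tool_pos"]
```

Run:
```python
from plant import ctrl, optics, readout, job
from h import *
import pickle
o=readout.get_obs(); s=optics.snapshot("wrist"); pickle.dump((o,s),open("wA.pkl","wb"))
print(o["tool_pos"],o["orientation"])
cv2.imwrite("pics/wA.png",s["frame"][:,:,::-1])
```

```text
[0.55125685 0.18313936 0.30031517] [-1.79995842e+02  2.65466742e-02  1.43110826e+01]
```

View pics/wA.png

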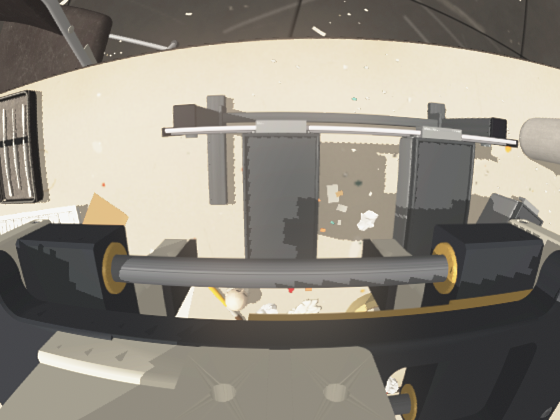

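The wrist picture shows the back half of the deep box's lid between columns 245 and 319, with its lip at (282,127). The shallow box is at columns 400–470 with its lip at (441,133). The gripper bars cover each lid below row 255.

Add to h.py:
```python
def edges(s,o,xr=(-.005,.045),ych=0.0,zt=None):
    """lid in tool frame: line fits of the side edges and the back edge (tool axes, mm)"""
    p,_=wcloud(s,o); ok=s["z_map"]>0
    m=ok&(abs(p[...,2]-zt)<.007)
    L=[];R=[];B=[]
    for v in range(420):
        us=np.where(m[v]&(abs(p[v,:,1]-ych)<.045))[0]
        if len(us)<20: continue
        x=np.median(p[v,us,0])
        if xr[0]<x<xr[1]:
            a=p[v,us[0]];b=p[v,us[-1]]; L.append(a);R.append(b)
    for u in range(560):
        vs=np.where(m[:,u]&(abs(p[:,u,1]-ych)<.018)&(p[:,u,0]<.09)&(p[:,u,0]>.02))[0]
        if len(vs)>5: B.append(p[vs[0],u])
    return np.array(L),np.array(R),np.array(B)
```

Run:
```python
from h import *
import pickle
o,s=pickle.load(open("wA.pkl","rb"))
p,w=wcloud(s,o)
for v in range(112,252,2 ): print(v,(p[v,282]*1000).round(1),s["frame"][v,282]) if v<160 or v%10==0 else 0
for u in range(236,330,3): print(u,(p[190,u]*1000).round(1),s["frame"][190,u])
```

```text
112 [ 85.8   3.6 259.1] [159 151 140]
114 [ 83.3   3.6 256.7] [150 146 140]
116 [ 80.9   3.6 256.9] [145 141 136]
118 [ 78.6   3.6 259.5] [141 136 130]
120 [ 72.2   2.3 126.7] [182 177 171]
122 [ 70.6   2.3 126.8] [200 195 188]
124 [ 69.    2.3 127.1] [199 195 187]
126 [ 67.4   2.3 126.3] [198 193 186]
128 [ 65.8   2.3 127.9] [197 194 186]
130 [ 64.2   2.3 126. ] [197 194 186]
132 [ 62.6   2.3 126.2] [174 172 164]
134 [ 61.2   2.2 116.7] [120 116 112]
136 [ 59.6   2.2 120.1] [113 110 106]
138 [ 58.    2.2 119.7] [126 124 120]
140 [ 56.4   2.2 119.9] [126 124 120]
142 [ 54.9   2.2 120.5] [125 123 120]
144 [ 53.4   2.2 119.3] [124 120 118]
146 [ 51.7   2.2 120.9] [124 120 116]
148 [ 50.1   2.2 121.3] [123 120 117]
150 [ 48.7   2.2 119.6] [121 120 116]
152 [ 47.1   2.2 120.2] [120 118 115]
154 [ 45.4   2.3 121.4] [120 119 115]
156 [ 43.9   2.2 120.6] [119 119 115]
158 [ 42.4   2.2 119.9] [118 118 114]
160 [ 40.7   2.3 121.1] [118 117 114]
170 [ 32.9   2.3 120.3] [116 114 112]
180 [ 25.1   2.3 119.7] [113 113 110]
190 [ 16.8   2.3 121.2] [112 111 109]
200 [  8.7   2.3 120.9] [111 109 107
[... 710 characters left out ...]
9] [114 113 110]
278 [ 16.8  -0.9 121. ] [114 113 110]
281 [ 16.9   1.5 120.4] [114 113 110]
284 [ 17.1   3.8 119.8] [111 111 108]
287 [ 17.1   6.2 119.4] [112 112 109]
290 [ 17.3   8.5 118.6] [112 112 108]
293 [ 17.1  11.  119.5] [111 112 108]
296 [ 16.9  13.4 120.6] [111 111 108]
299 [ 17.1  15.7 119.6] [111 111 108]
302 [ 16.8  18.2 121.2] [112 112 109]
305 [ 16.8  20.6 121.2] [112 112 109]
308 [ 16.7  23.  121.6] [112 112 109]
311 [ 17.   25.3 120.5] [112 111 108]
314 [ 16.8  27.8 121.3] [105 103 100]
317 [ 17.7  29.7 116.4] [115 114 111]
320 [-16.9  56.  301.2] [160 150 133]
323 [-16.8  60.1 301. ] [161 150 134]
326 [-16.6  64.1 299.6] [164 153 137]
329 [-16.3  68.1 298.6] [220 215 199]
```

Add to h.py:
```python
def fit(s,o,zr):
    """rim-outer edges intersected with plane tool z=zr -> box centre & angle in tool frame, + world"""
    f=210/np.tan(np.radians(s["fovy"]/2)); T=s["T_tool_cam"]
    def ray(u,v):
        dx,dy=u-s["cx"],v-s["cy"]; r=np.hypot(dx,dy); th=r/f
        d=T[:3,:3]@np.array([np.sin(th)*dx/r,np.sin(th)*dy/r,np.cos(th)]); return (T[:3,3]+d*(zr-T[2,3])/d[2])[:2]
    p,_=wcloud(s,o); m=(s["z_map"]>0)&(abs(p[...,2]-zr-.003)<.0068)&(abs(p[...,1])<.05)&(abs(p[...,0])<.1)
    m=cv2.morphologyEx(m.astype(np.uint8),cv2.MORPH_CLOSE,np.ones((1,5),np.uint8))
    L,R,B=[],[],[]
    for v in range(420):
        us=np.where(m[v])[0]
        if len(us)<30: continue
        a,b=ray(us[0]-.5,v),ray(us[-1]+.5,v)
        if -.0<a[0]<.05 and .052<b[1]-a[1]<.068: L.append(a);R.append(b)
    L,R=np.array(L),np.array(R)
    def lf(q,i):  # y over x, robust
        k=np.ones(len(q),bool)
        for _ in range(4):
            c=np.polyfit(q[k,i],q[k,1-i],1); e=q[:,1-i]-np.polyval(c,q[:,i]); k=abs(e)<2.5*max(e[k].std(),2e-4)
        return c,e[k].std()
    cl,el=lf(L,0); cr,er=lf(R,0)
    ym=(cl[1]+cr[1])/2
    for u in range(560):
        vs=np.where((s["z_map"][:,u]>0)&(p[:,u,2]<zr+.0065)&(p[:,u,2]>zr-.006)&(p[:,u,0]>.03)&(p[:,u,0]<.1)&(abs(p[:,u,1]-ym)<.016))[0]
        if len(vs)>5: B.append(ray(u,vs[0]-.5))
    B=np.array(B); cb,eb=lf(B,1)
    sl=(cl[0]+cr[0])/2; ang=np.degrees(np.arctan(sl)); angb=-np.degrees(np.arctan(cb[0]))
    xb=np.polyval(cb,ym+.06*sl); a=np.radians(ang)
    back=np.array([xb,ym+xb*sl]); c=back-.06*np.array([np.cos(a),np.sin(a)])
    y=np.radians(o["orientation"][2]); w=o["tool_pos"][:2]+[c[0]*np.cos(y)+c[1]*np.sin(y),c[0]*np.sin(y)-c[1]*np.cos(y)]
    print("centre tool mm",(c*1000).round(2),"ang",round(ang,2),"(L,R,back",np.degrees(np.arctan([cl[0],cr[0]])).round(2),angb.round(2),") width",round((cr[1]-cl[1])*1000,2),"res",(np.array([el,er,eb])*1000).round(2),len(L),len(B),
      "world",(w*1000).round(2),"yaw",round(o["orientation"][2]-ang,2))
    return w,o["orientation"][2]-ang
```

Run:
```python
from h import *
import pickle
from plant import ctrl, optics, readout, job
o,s=pickle.load(open("wA.pkl","rb"))
fit(s,o,o["tool_pos"][2]-.184)
print(shift(readout.get_obs(),[.586,.0465,.30],14.4))
```

```text
centre tool mm [2.34 1.18] ang -0.31 (L,R,back [-0.45 -0.16] -0.02 ) width 59.4 res [0.23 0.31 0.02] 64 42 world [553.82 182.57] yaw 14.62
[-0.0002  0.1414  0.0004 -0.0379]
```

Emit:
drive_effector(motion=[{"pos":[0.001, 0.06, 0], "rz":-0.2, "jaw":0.088}, {"pos":[0.001, 0.12, 0], "rz":-0.2, "jaw":0.088}, {"pos":[0.002, 0.14, 0], "rz":-0.2, "jaw":0.088}, {"pos":[0.002, 0.14, 0], "rz":-0.2, "jaw":0.088}, {"pos":[0.002, 0.14, 0], "rz":-0.2, "jaw":0.088}])

```text
clock: 2.2
tool_pos: [0.5879, 0.0492, 0.3006]
orientation: [-180.0, -0.0, 14.6]
force: [-0.2, 0.5, -0.8]
opening: 0.0875
gripper_force: 0.0
```

Run:
```python
from h import *
import pickle
from plant import ctrl, optics, readout, job
o=readout.get_obs(); s=optics.snapshot("wrist"); pickle.dump((o,s),open("wB.pkl","wb"))
fit(s,o,o["tool_pos"][2]-.184)
print(shift(o,[.5535,-.1575,.20],-13.2))
```

```text
centre tool mm [0.03 1.43] ang 0.5 (L,R,back [-0.    0.99] -0.03 ) width 58.92 res [0.23 0.22 0.02] 63 41 world [588.26  47.86] yaw 14.11
[-0.0854  0.1914  0.1006 27.8099]
```

Emit:
drive_effector(motion=[{"pos":[-0.025, 0.055, 0], "rz":8, "jaw":0.088}, {"pos":[-0.05, 0.11, 0.0], "rz":16, "jaw":0.088}, {"pos":[-0.075, 0.165, 0.04], "rz":24, "jaw":0.088}, {"pos":[-0.085, 0.19, 0.08], "rz":27.8, "jaw":0.088}, {"pos":[-0.085, 0.19, 0.1], "rz":27.8, "jaw":0.088}, {"pos":[-0.085, 0.19, 0.1], "rz":27.8, "jaw":0.088}, {"pos":[-0.085, 0.19, 0.1], "rz":27.8, "jaw":0.088}, {"pos":[-0.085, 0.19, 0.1], "rz":27.8, "jaw":0.088}])

```text
clock: 3.25
tool_pos: [0.5545, -0.1564, 0.202]
orientation: [-180.0, -0.1, -13.2]
force: [-0.0, 0.1, -0.6]
opening: 0.0877
gripper_force: 0.0
```

Run:
```python
from h import *
import pickle
from plant import ctrl, optics, readout, job
o=readout.get_obs(); s=optics.snapshot("wrist"); pickle.dump((o,s),open("wC.pkl","wb"))
print(o["tool_pos"],o["orientation"]);fit(s,o,o["tool_pos"][2]-.084)
cv2.imwrite("pics/wC.png",np.hstack([cv2.resize(pickle.load(open(f"w{k}.pkl","rb"))[1]["frame"][100:260,220:340,::-1],None,fx=3.3,fy=3.3,interpolation=cv2.INTER_CUBIC) for k in "AC"]))
```

```text
[ 0.55447558 -0.15644271  0.20197474] [-1.79972289e+02 -1.32091839e-01 -1.31658549e+01]
centre tool mm [1.09 1.6 ] ang -0.83 (L,R,back [-0.85 -0.82] 0.19 ) width 59.42 res [0.22 0.32 0.33] 63 41 world [ 555.17 -158.25] yaw -12.33
```

View pics/wC.png

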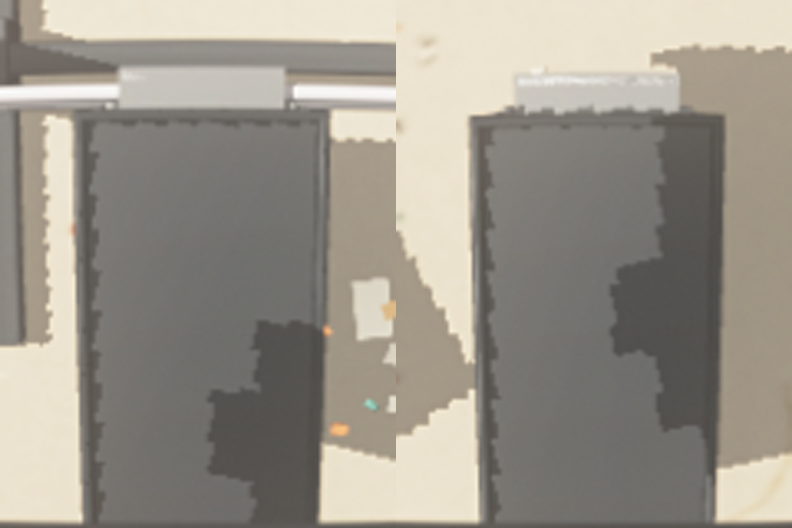

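Create fit2.py:
```python
import numpy as np,pickle,cv2
from scipy.spatial.transform import Rotation as Ro
from scipy.optimize import least_squares
from h import wcloud
def fit(s,o,zrim,verbose=True):
    """world pose (x,y,yaw) of a box from rim-top outer silhouette (sides + back edge); yaw from tool yaw start"""
    f=210/np.tan(np.radians(s["fovy"]/2)); T=s["T_tool_cam"]; R=Ro.from_euler("xyz",o["orientation"],degrees=True).as_matrix()
    O=R@T[:3,3]+o["tool_pos"]
    def ray(u,v):
        dx,dy=u-s["cx"],v-s["cy"]; r=np.hypot(dx,dy); th=r/f
        d=R@T[:3,:3]@np.array([np.sin(th)*dx/r,np.sin(th)*dy/r,np.cos(th)]); return (O+d*(zrim-O[2])/d[2])[:2]
    p,w=wcloud(s,o); ok=s["z_map"]>0; near=ok&(w[...,2]>zrim-.03)&(w[...,2]<zrim+.01)
    near=cv2.medianBlur(near.astype(np.uint8),3)
    S,sd=[],[]
    for v in range(138,246):
        us=np.where(near[v,225:340])[0]+225
        if len(us)<40: continue
        x=p[v,280,0]
        for u,k in((us[0]-.5,1),(us[-1]+.5,-1)): S.append(ray(u,v)); sd.append(k)
    hi=ok&(w[...,2]>zrim-.0068)&(w[...,2]<zrim+.01); hi=cv2.medianBlur(hi.astype(np.uint8),3)
    for u in range(266,297):
        vs=np.where(hi[110:180,u])[0]+110
        if len(vs)>5: S.append(ray(u,vs[0]-.5)); sd.append(0)
    S=np.array(S); sd=np.array(sd)
    def res(q):
        a=q[2]; d=S-q[:2]; x=d@[np.cos(a),np.sin(a)]; y=d@[-np.sin(a),np.cos(a)]
        return np.where(sd==0,x-.06,y-sd*(.03+q[3]))*1000
    r=least_squares(res,[*o["tool_pos"][:2],np.radians(o["orientation"][2]),0],loss="soft_l1",f_scale=.4,x_scale=[.01,.01,.01,.001])
    q=r.x; y=np.radians(o["orientation"][2]); d=q[:2]-o["tool_pos"][:2]
    if verbose: print("world mm",(q[:2]*1000).round(2),"yaw",np.degrees(q[2]).round(2),"halfw+",(q[3]*1e3).round(2),"rms",[res(q)[sd==k].std().round(2) for k in(1,-1,0)],[int((sd==k).sum()) for k in (1,-1,0)],"tool offs",(1000*np.array([d@[np.cos(y),np.sin(y)],d@[np.sin(y),-np.cos(y)]])).round(2))
    return q[0],q[1],np.degrees(q[2])
```

Run:
```python
from fit2 import *
for k,z in zip("ABC",(.184,.184,.084)):
    o,s=pickle.load(open(f"w{k}.pkl","rb")); fit(s,o,z)
from plant import ctrl, optics, readout, job
o=readout.get_obs(); print(o["tool_pos"],o["orientation"])
s=optics.snapshot("wrist"); fit(s,o,.084)
```

```text
world mm [553.72 182.7 ] yaw 14.28 halfw+ -0.25 rms [np.float64(0.25), np.float64(0.36), np.float64(0.02)] [108, 108, 31] tool offs [2.27 1.03]
world mm [588.29  47.76] yaw 14.33 halfw+ -0.31 rms [np.float64(0.24), np.float64(0.31), np.float64(0.04)] [108, 108, 31] tool offs [0.03 1.53]
world mm [ 555.48 -158.03] yaw -12.88 halfw+ -0.27 rms [np.float64(0.24), np.float64(0.43), np.float64(0.37)] [108, 108, 31] tool offs [1.34 1.32]
[ 0.55428472 -0.15657565  0.20181479] [-1.79971747e+02 -1.16471254e-01 -1.31845304e+01]
world mm [ 555.29 -158.02] yaw -12.87 halfw+ -0.28 rms [np.float64(0.24), np.float64(0.4), np.float64(0.37)] [108, 108, 31] tool offs [1.31 1.18]
```

Run:
```python
from h import *
from plant import ctrl, optics, readout, job
print(shift(readout.get_obs(),[.5537,.1827,.23],14.3))
```

```text
[ -0.0779  -0.3303  -0.0284 -27.495 ]
```

Emit:
drive_effector(motion=[{"pos":[-0.014, -0.055, -0.02], "rz":-7, "jaw":0.088}, {"pos":[-0.026, -0.11, -0.04], "rz":-14, "jaw":0.088}, {"pos":[-0.039, -0.165, -0.06], "rz":-21, "jaw":0.088}, {"pos":[-0.052, -0.22, -0.06], "rz":-27.5, "jaw":0.088}, {"pos":[-0.065, -0.275, -0.06], "rz":-27.5, "jaw":0.088}, {"pos":[-0.078, -0.33, -0.06], "rz":-27.5, "jaw":0.088}, {"pos":[-0.078, -0.33, -0.03], "rz":-27.5, "jaw":0.088}, {"pos":[-0.078, -0.33, -0.03], "rz":-27.5, "jaw":0.088}])

```text
clock: 4.35
tool_pos: [0.5519, 0.1821, 0.2289]
orientation: [179.9, 0.2, 14.3]
force: [-0.5, 0.0, 0.2]
opening: 0.0875
gripper_force: 0.0
```

Run:
```python
from h import *
from plant import ctrl, optics, readout, job
print(shift(readout.get_obs(),[.5537,.1827,.162],14.3))
```

```text
[ 0.0019 -0.0001  0.0669  0.0207]
```

Emit:
drive_effector(motion=[{"pos":[0.001, 0, 0.03], "jaw":0.088}, {"pos":[0.001, 0, 0.055], "jaw":0.088}, {"pos":[0.001, 0, 0.067], "jaw":0.088}, {"pos":[0.001, 0, 0.067], "jaw":0.088}, {"pos":[0.001, 0, 0.067], "jaw":0.088}])

```text
clock: 4.97
tool_pos: [0.555, 0.1823, 0.1649]
orientation: [-180.0, -0.1, 14.2]
force: [-0.5, 0.5, 0.5]
opening: 0.0876
gripper_force: 0.0
```

Emit:
drive_effector(motion=[{"jaw":0.07}, {"jaw":0.064}, {"jaw":0.06}, {"jaw":0.05}, {"jaw":0.04}, {"jaw":0.04}, {"jaw":0.04}])

```text
clock: 5.85
tool_pos: [0.5541, 0.1826, 0.1637]
orientation: [-180.0, -0.0, 14.3]
force: [-3.5, 3.6, 3.5]
opening: 0.0599
gripper_force: 30.0
```

Run:
```python
from fit2 import *
from plant import ctrl, optics, readout, job
o=readout.get_obs(); s=optics.snapshot("wrist"); pickle.dump((o,s),open("wA2.pkl","wb"))
print(o["tool_pos"],o["orientation"],o["force"],o["moment"])
from h import shift
print(shift(o,[.5537,.1827,.162],14.3))
cv2.imwrite("pics/wA2.png",s["frame"][:,:,::-1])
```

```text
[0.55408912 0.18259755 0.16372943] [-1.79962120e+02 -1.35052381e-02  1.42554810e+01] [-3.49478751  3.56722686  3.5377158 ] [ 1.46455361  1.28470764 -0.11727868]
[-0.0004 -0.0002  0.0017 -0.0445]
```

View pics/wA2.png

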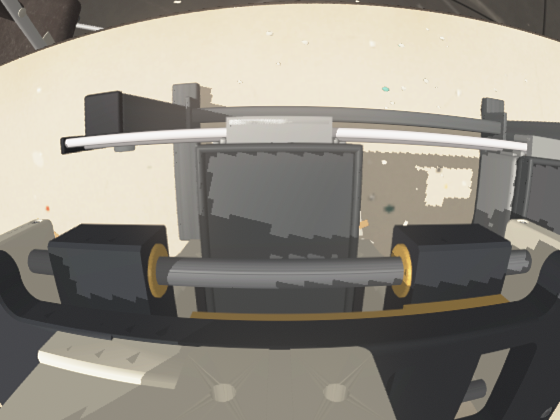

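The deep box is gripped: the pads are on its sides, the lid spans columns 197–362, and the lip at (280,130) is still on the rail. I'll lift it straight up.

Emit:
drive_effector(motion=[{"pos":[0, 0, -0.005], "jaw":0.04}, {"pos":[0, 0, -0.015], "jaw":0.04}, {"pos":[0, 0, -0.025], "jaw":0.04}, {"pos":[0, 0, -0.04], "jaw":0.04}, {"pos":[0, 0, -0.06], "jaw":0.04}, {"pos":[0, 0, -0.08], "jaw":0.04}, {"pos":[0, 0, -0.08], "jaw":0.04}, {"pos":[0, 0, -0.08], "jaw":0.04}])

```text
clock: 6.9
tool_pos: [0.5537, 0.1819, 0.2431]
orientation: [-180.0, 0.0, 14.2]
force: [-0.2, 0.7, -4.8]
opening: 0.0599
gripper_force: 30.0
```

Create held.py:
```python
import numpy as np,cv2
from h import wcloud
def held(s,o,name):
    p,_=wcloud(s,o); ok=s["z_map"]>0
    def st(m,ax):
        q=p[m]; return q
    m=ok&(abs(p[...,1])<.02)&(p[...,0]>.02)&(p[...,0]<.058)
    q=p[m]; z=np.median(q[:,2]); k=abs(q[:,2]-z)<.004; A=np.c_[q[k,:2],np.ones(k.sum())]; c=np.linalg.lstsq(A,q[k,2],rcond=None)[0]
    print("lid plate tool z",round(z,4),"tilt x,y deg",np.degrees(np.arctan(c[:2])).round(2))
    # edges via rays on rim plane
    zr=z-.004; f=210/np.tan(np.radians(s["fovy"]/2)); T=s["T_tool_cam"]
    def ray(u,v):
        dx,dy=u-s["cx"],v-s["cy"]; r=np.hypot(dx,dy); th=r/f
        d=T[:3,:3]@np.array([np.sin(th)*dx/r,np.sin(th)*dy/r,np.cos(th)]); return (T[:3,3]+d*(zr-T[2,3])/d[2])[:2]
    hi=(ok&(p[...,2]<z+.003)&(p[...,2]>z-.012)).astype(np.uint8); hi=cv2.medianBlur(hi,3)
    L,R=[],[]
    for v in range(165,222):
        us=np.where(hi[v,180:380])[0]+180
        L.append(ray(us[0]-.5,v));R.append(ray(us[-1]+.5,v))
    B=[]
    for u in range(245,315):
        vs=np.where(hi[110:200,u])[0]+110; B.append(ray(u,vs[0]-.5))
    L,R,B=map(np.array,(L,R,B))
    cl=np.polyfit(L[:,0],L[:,1],1);cr=np.polyfit(R[:,0],R[:,1],1);cb=np.polyfit(B[:,1],B[:,0],1)
    print("y sides mm at x=0",cl[1]*1e3,cr[1]*1e3,"mid",(cl[1]+cr[1])*500,"ang",np.degrees([cl[0],cr[0],-cb[0]]).round(2),"back x",np.median(B[:,0])*1e3)
```

Run:
```python
from held import *
from plant import ctrl, optics, readout, job
import pickle
o,s=pickle.load(open("wA2.pkl","rb")); held(s,o,0)
o=readout.get_obs(); s=optics.snapshot("wrist"); pickle.dump((o,s),open("wA3.pkl","wb"))
print(o["tool_pos"],o["orientation"],o["force"],o["moment"],o["opening"]); held(s,o,0)
s=optics.snapshot("scene"); cv2.imwrite("pics/s3.png",cv2.resize(s["frame"][80:260,140:380,::-1],None,fx=3,fy=3))
```

```text
lid plate tool z -0.058 tilt x,y deg [15.11 -0.14]Traceback (most recent call last):
  File "<stdin>", line 4, in <module>
  File "held.py", line 19, in held
    L.append(ray(us[0]-.5,v));R.append(ray(us[-1]+.5,v))
                 ~~^^^
IndexError: index 0 is out of bounds for axis 0 with size 0
```

```bash
sed -i 's/&(p\[...,0\]<.058)$/\&(p[...,0]<.056)\&(p[...,2]>-.035)\&(p[...,2]<.01)/' held.py
```

Run:
```python
from held import *
from plant import ctrl, optics, readout, job
import pickle
o,s=pickle.load(open("wA2.pkl","rb")); held(s,o,0)
o=readout.get_obs(); s=optics.snapshot("wrist"); pickle.dump((o,s),open("wA3.pkl","wb"))
print(o["tool_pos"],o["orientation"],o["force"],o["moment"],o["opening"]); held(s,o,0)
s=optics.snapshot("scene"); cv2.imwrite("pics/s3.png",cv2.resize(s["frame"][80:260,140:380,::-1],None,fx=3,fy=3))
```

```text
lid plate tool z -0.016 tilt x,y deg [ 0.02 -0.13]
y sides mm at x=0 -30.340425781557805 29.544158214370064 mid -0.3981337835938705 ang [ 0.55 -0.23  0.01] back x 60.056192111870594
[0.55370248 0.18188555 0.24307134] [-1.79992911e+02  4.82453595e-02  1.42343317e+01] [-0.23131801  0.68915191 -4.79798045] [-0.12228359  0.02457723 -0.00337316] 0.059869087552676205
lid plate tool z -0.016 tilt x,y deg [ 0.01 -0.15]
y sides mm at x=0 -30.227269614791417 29.571475284307116 mid -0.3278971652421504 ang [ 0.42 -0.24  0.01] back x 60.05520932849947
```

View pics/s3.png

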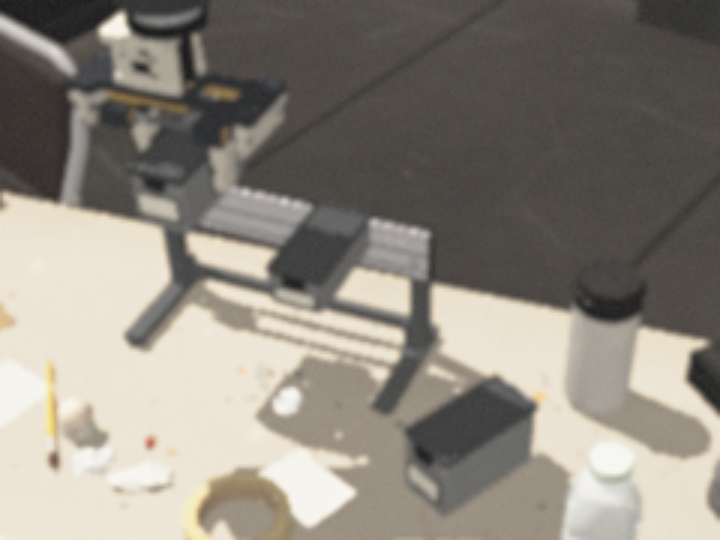

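The deep box hangs level in the gripper, clear of the rail. The bottom box at crop position (470,440) has not been touched. Next I'll carry the deep box over.

Run:
```python
from h import *
from plant import ctrl, optics, readout, job
print(shift(readout.get_obs(),[.5556,-.1583,.16],-12.9))
```

```text
[-0.0818  0.3301  0.0826 27.139 ]
```

Emit:
drive_effector(motion=[{"pos":[-0.01, 0.02, -0.04], "jaw":0.04}, {"pos":[-0.025, 0.07, -0.045], "rz":6, "jaw":0.04}, {"pos":[-0.037, 0.12, -0.045], "rz":12, "jaw":0.04}, {"pos":[-0.05, 0.17, -0.045], "rz":18, "jaw":0.04}, {"pos":[-0.062, 0.22, -0.045], "rz":24, "jaw":0.04}, {"pos":[-0.074, 0.27, -0.03], "rz":27.1, "jaw":0.04}, {"pos":[-0.082, 0.315, 0.0], "rz":27.1, "jaw":0.04}, {"pos":[-0.082, 0.33, 0.03], "rz":27.1, "jaw":0.04}])

```text
clock: 8.0
tool_pos: [0.5553, -0.1604, 0.212]
orientation: [180.0, 0.1, -13.0]
force: [-0.0, 1.1, -3.9]
opening: 0.0599
gripper_force: 30.0
```

Emit:
drive_effector(motion=[{"pos":[0, 0, 0.02], "jaw":0.04}, {"pos":[0, 0, 0.03], "jaw":0.04}, {"pos":[0, 0, 0.03], "jaw":0.04}, {"pos":[0, 0, 0.03], "jaw":0.04}, {"pos":[0, 0, 0.03], "jaw":0.04}])

```text
clock: 8.62
tool_pos: [0.5565, -0.1577, 0.1846]
orientation: [-180.0, -0.1, -12.8]
force: [-0.7, -0.3, -3.3]
opening: 0.0599
gripper_force: 30.0
```

Run:
```python
from h import *
from plant import ctrl, optics, readout, job
o=readout.get_obs(); print(o["tool_pos"],o["orientation"],shift(o,[.5556,-.1583,.1287],-12.9))
```

```text
[ 0.55648573 -0.15767594  0.18455701] [-1.79980828e+02 -9.49880416e-02 -1.28182271e+01] [-0.0007  0.0008  0.0559  0.0818]
```

Emit:
drive_effector(motion=[{"pos":[-0.0004, 0.0005, 0.015], "jaw":0.04}, {"pos":[-0.0004, 0.0005, 0.03], "jaw":0.04}, {"pos":[-0.0004, 0.0005, 0.043], "jaw":0.04}, {"pos":[-0.0004, 0.0005, 0.043], "jaw":0.04}, {"pos":[-0.0004, 0.0005, 0.043], "jaw":0.04}, {"pos":[-0.0004, 0.0005, 0.043], "jaw":0.04}])

```text
clock: 9.38
tool_pos: [0.5559, -0.1584, 0.1411]
orientation: [-180.0, -0.1, -12.8]
force: [0.8, -0.1, -3.5]
opening: 0.0599
gripper_force: 30.0
```

Run:
```python
from h import *
from plant import ctrl, optics, readout, job
for i in range(3):
    o=readout.get_obs(); print(o["tool_pos"],o["orientation"],shift(o,[.5556,-.1583,.1287],-12.9)); s=optics.snapshot("wrist")
cv2.imwrite("pics/w4.png",s["frame"][:,:,::-1])
s=optics.snapshot("scene"); cv2.imwrite("pics/s4.png",cv2.resize(s["frame"][150:270,250:370,::-1],None,fx=5,fy=5,interpolation=cv2.INTER_CUBIC))
```

```text
[ 0.55586405 -0.15835888  0.14107992] [-1.79994282e+02 -5.35630613e-02 -1.28444886e+01] [-0.0003  0.      0.0124  0.0555]
[ 0.55583606 -0.15834912  0.1411199 ] [-1.79989746e+02 -5.78995681e-02 -1.28476978e+01] [-0.0002  0.      0.0124  0.0523]
[ 0.55573201 -0.15832977  0.14105175] [-1.79988525e+02 -5.06025333e-02 -1.28497089e+01] [-0.0001  0.      0.0124  0.0503]
```

View pics/s4.png

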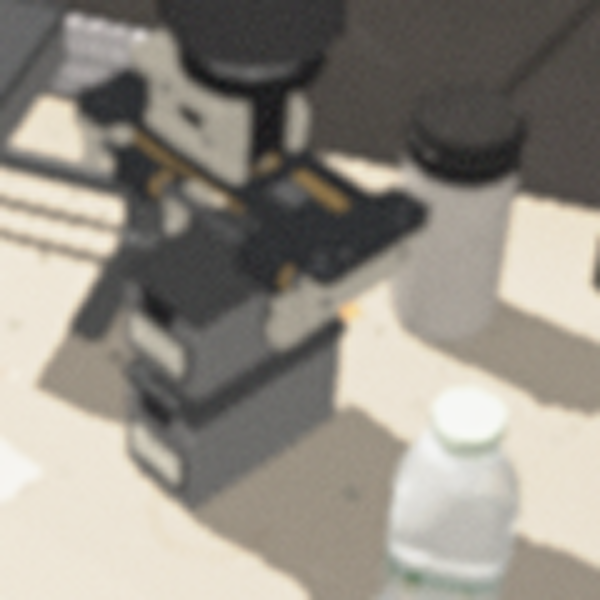

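The deep box hovers squarely above the bottom box, with both latches at the front left, (155,300) and (155,405). I'll lower it slowly.

Emit:
drive_effector(motion=[{"pos":[0, 0, 0.003], "jaw":0.04}, {"pos":[0, 0, 0.006], "jaw":0.04}, {"pos":[0, 0, 0.008], "jaw":0.04}, {"pos":[0, 0, 0.009], "jaw":0.04}, {"pos":[0, 0, 0.010], "jaw":0.04}, {"pos":[0, 0, 0.011], "jaw":0.04}, {"pos":[0, 0, 0.011], "jaw":0.04}])

```text
clock: 10.45
tool_pos: [0.5554, -0.1584, 0.1295]
orientation: [180.0, 0.0, -12.9]
force: [0.8, -0.1, -3.9]
opening: 0.0599
gripper_force: 30.0
```

Emit:
drive_effector(motion=[{"pos":[0, 0, 0.001], "jaw":0.04}, {"pos":[0, 0, 0.0015], "jaw":0.04}, {"pos":[0, 0, 0.002], "jaw":0.04}, {"pos":[0, 0, 0.002], "jaw":0.04}, {"pos":[0, 0, 0.002], "jaw":0.04}])

```text
clock: 11.08
tool_pos: [0.5556, -0.1583, 0.1288]
orientation: [-180.0, -0.1, -12.8]
force: [-3.6, 3.0, 7.1]
opening: 0.06
gripper_force: 30.0
```

Emit:
drive_effector(motion=[{"pos":[0, 0, -0.0005], "jaw":0.062}, {"pos":[0, 0, -0.0005], "jaw":0.066}, {"pos":[0, 0, -0.0005], "jaw":0.075}, {"pos":[0, 0, -0.0005], "jaw":0.088}, {"pos":[0, 0, -0.0005], "jaw":0.088}, {"pos":[0, 0, -0.02], "jaw":0.088}, {"pos":[0, 0, -0.06], "jaw":0.088}, {"pos":[0, 0, -0.12], "jaw":0.088}])

```text
clock: 12.08
tool_pos: [0.5544, -0.1583, 0.2472]
orientation: [180.0, 0.2, -12.9]
force: [1.6, 0.4, 0.8]
opening: 0.0876
gripper_force: 0.0
```

Emit:
drive_effector(motion=[{"pos":[0, 0, -0.015], "jaw":0.088}, {"pos":[0, 0, -0.018], "jaw":0.088}, {"pos":[0, 0, -0.018], "jaw":0.088}, {"pos":[0, 0, -0.018], "jaw":0.088}])

```text
clock: 12.58
tool_pos: [0.5548, -0.1582, 0.2639]
orientation: [180.0, 0.1, -12.9]
force: [-0.5, -0.1, 0.1]
opening: 0.0875
gripper_force: 0.0
```

Run:
```python
from fit2 import *
from h import shift
from plant import ctrl, optics, readout, job
o=readout.get_obs(); s=optics.snapshot("wrist"); pickle.dump((o,s),open("wD.pkl","wb"))
print(o["tool_pos"],o["orientation"]);fit(s,o,.149)
p,w=wcloud(s,o); print("lid z",np.median(w[190:210,260:270,2]),np.median(w[190:210,300:310,2]), np.median(w[145:155,270:290,2]),np.median(w[235:245,270:290,2]))
print(shift(o,[.5883,.0478,.27],14.3))
```

```text
[ 0.55484269 -0.15824385  0.26394781] [ 1.79973791e+02  1.49622950e-01 -1.28569442e+01]
world mm [ 555.59 -158.61] yaw -12.61 halfw+ -0.23 rms [np.float64(0.26), np.float64(0.39), np.float64(0.36)] [108, 108, 31] tool offs [0.81 0.19]
lid z 0.14473865428703864 0.14486554941544771 0.144772764848959 0.14478572746827784
[-1.32000e-02 -2.08300e-01 -6.10000e-03 -2.71569e+01]
```

Deep box seated: its lid is level at z 0.145. Now the shallow box.

Emit:
drive_effector(motion=[{"pos":[-0.003, -0.05, -0.006], "rz":-8, "jaw":0.088}, {"pos":[-0.006, -0.1, -0.006], "rz":-16, "jaw":0.088}, {"pos":[-0.009, -0.15, -0.006], "rz":-24, "jaw":0.088}, {"pos":[-0.013, -0.2, -0.006], "rz":-27.2, "jaw":0.088}, {"pos":[-0.013, -0.208, -0.006], "rz":-27.2, "jaw":0.088}, {"pos":[-0.013, -0.208, -0.006], "rz":-27.2, "jaw":0.088}, {"pos":[-0.013, -0.208, -0.006], "rz":-27.2, "jaw":0.088}])

```text
clock: 13.5
tool_pos: [0.5888, 0.0464, 0.2712]
orientation: [180.0, 0.0, 14.3]
force: [0.4, 0.1, -0.8]
opening: 0.0877
gripper_force: 0.0
```

Run:
```python
from fit2 import *
from h import shift
from plant import ctrl, optics, readout, job
o=readout.get_obs(); s=optics.snapshot("wrist")
b=fit(s,o,.184); print(shift(o,[.5883,.0478,.165],14.3))
```

```text
world mm [588.24  47.93] yaw 14.06 halfw+ -0.32 rms [np.float64(0.26), np.float64(0.24), np.float64(0.03)] [108, 108, 31] tool offs [-0.18 -1.6 ]
[-0.0002 -0.0015  0.1062 -0.013 ]
```

Emit:
drive_effector(motion=[{"pos":[0, -0.0013, 0.04], "jaw":0.088}, {"pos":[0, -0.0013, 0.08], "jaw":0.088}, {"pos":[0, -0.0013, 0.1], "jaw":0.088}, {"pos":[0, -0.0013, 0.106], "jaw":0.088}, {"pos":[0, -0.0013, 0.106], "jaw":0.088}, {"pos":[0, -0.0013, 0.106], "jaw":0.088}, {"pos":[0, -0.0013, 0.106], "jaw":0.088}])

```text
clock: 14.42
tool_pos: [0.5892, 0.0487, 0.1665]
orientation: [-180.0, -0.1, 14.4]
force: [-0.6, 0.1, 0.4]
opening: 0.0874
gripper_force: 0.0
```

Emit:
drive_effector(motion=[{"jaw":0.07}, {"jaw":0.064}, {"jaw":0.06}, {"jaw":0.05}, {"jaw":0.04}, {"jaw":0.04}, {"jaw":0.04}])

```text
clock: 15.3
tool_pos: [0.5887, 0.048, 0.1656]
orientation: [180.0, 0.0, 14.4]
force: [0.6, -5.1, 0.3]
opening: 0.0597
gripper_force: 30.0
```

Run:
```python
from held import *
from plant import ctrl, optics, readout, job
o=readout.get_obs(); s=optics.snapshot("wrist"); print(o["tool_pos"],o["orientation"]); held(s,o,0)
```

```text
[0.58873719 0.04804297 0.16561445] [1.79956543e+02 2.02963825e-02 1.43504521e+01]
lid plate tool z -0.0141 tilt x,y deg [ 0.06 -0.07]
y sides mm at x=0 -30.59358532171113 29.379504235881736 mid -0.607040542914699 ang [1.21 0.43 0.01] back x 59.628452986346964
```

Emit:
drive_effector(motion=[{"pos":[0, 0, -0.005], "jaw":0.04}, {"pos":[0, 0, -0.015], "jaw":0.04}, {"pos":[0, 0, -0.025], "jaw":0.04}, {"pos":[0, 0, -0.04], "jaw":0.04}, {"pos":[0, 0, -0.06], "jaw":0.04}, {"pos":[0, 0, -0.08], "jaw":0.04}, {"pos":[0, 0, -0.08], "jaw":0.04}, {"pos":[0, 0, -0.08], "jaw":0.04}])

```text
clock: 16.35
tool_pos: [0.5882, 0.0486, 0.2451]
orientation: [-180.0, 0.0, 14.3]
force: [-0.8, 0.8, -3.3]
opening: 0.0598
gripper_force: 30.0
```

Run:
```python
from held import *
from h import shift
from plant import ctrl, optics, readout, job
o=readout.get_obs(); s=optics.snapshot("wrist"); print(o["tool_pos"],o["orientation"],o["moment"]); held(s,o,0)
print(shift(o,[.5560,-.1585,.215],-12.75))
```

```text
[0.5882221  0.04861596 0.24510882] [-1.79974770e+02  3.30730601e-02  1.43353915e+01] [-0.0202506   0.01624231  0.02033129]
lid plate tool z -0.014 tilt x,y deg [ 0.18 -0.08]
y sides mm at x=0 -30.586408941684294 29.18947194708273 mid -0.6984684973007811 ang [1.17 0.65 0.31] back x 59.62367884100113
[-0.0825  0.1927  0.0301 27.0854]
```

Emit:
drive_effector(motion=[{"pos":[-0.02, 0.03, -0.015], "rz":5, "jaw":0.04}, {"pos":[-0.04, 0.07, -0.015], "rz":11, "jaw":0.04}, {"pos":[-0.055, 0.11, -0.015], "rz":17, "jaw":0.04}, {"pos":[-0.07, 0.15, -0.015], "rz":23, "jaw":0.04}, {"pos":[-0.0825, 0.185, -0.005], "rz":26.8, "jaw":0.04}, {"pos":[-0.0825, 0.1927, 0.03], "rz":26.8, "jaw":0.04}, {"pos":[-0.0825, 0.1927, 0.045], "rz":26.8, "jaw":0.04}, {"pos":[-0.0825, 0.1927, 0.053], "rz":26.8, "jaw":0.04}])

```text
clock: 17.4
tool_pos: [0.5562, -0.1582, 0.1915]
orientation: [180.0, 0.1, -12.4]
force: [0.6, 0.2, -2.6]
opening: 0.06
gripper_force: 30.0
```

Emit:
drive_effector(motion=[{"jaw":0.04}, {"jaw":0.04}, {"jaw":0.04}, {"jaw":0.04}, {"jaw":0.04}])

```text
clock: 18.02
tool_pos: [0.5566, -0.1585, 0.1928]
orientation: [-180.0, -0.0, -12.4]
force: [0.3, -0.0, -3.2]
opening: 0.0595
gripper_force: 30.0
```

Run:
```python
from h import *
from plant import ctrl, optics, readout, job
for i in range(3):
    o=readout.get_obs(); print(o["tool_pos"],o["orientation"],shift(o,[.5560,-.1586,.1756],-12.5)); s=optics.snapshot("wrist")
s=optics.snapshot("scene"); cv2.imwrite("pics/s5.png",cv2.resize(s["frame"][140:260,250:370,::-1],None,fx=5,fy=5,interpolation=cv2.INTER_CUBIC))
```

```text
[ 0.55660616 -0.15849121  0.19280347] [-1.79994402e+02 -2.13167902e-02 -1.24488070e+01] [-0.0006  0.0002  0.0172  0.0512]
[ 0.55657026 -0.15852308  0.19270689] [-1.79997282e+02 -1.22692793e-02 -1.24508936e+01] [-0.0005  0.0002  0.0171  0.0491]
[ 0.55656414 -0.1585254   0.1926817 ] [-1.79996626e+02 -1.08819713e-02 -1.24536268e+01] [-0.0005  0.0002  0.0171  0.0464]
```

View pics/s5.png

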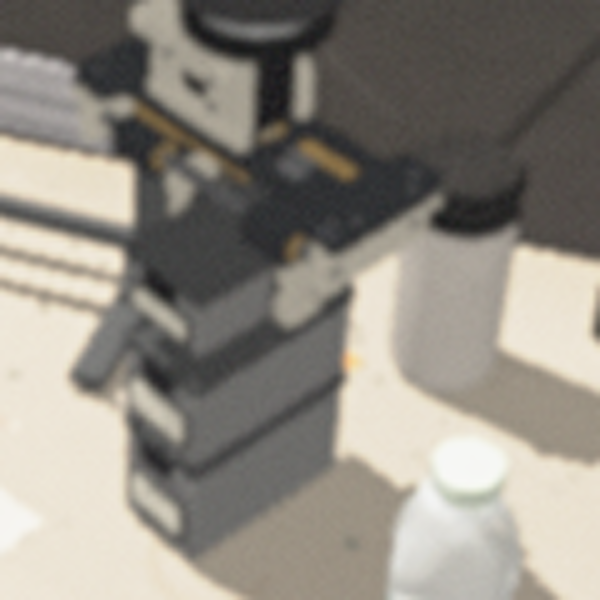

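The shallow box hovers above the seated deep box. All three latches are at the front left: (158,285), (158,365) and (155,460). I'll lower it the same way.

Emit:
drive_effector(motion=[{"pos":[-0.0003, 0.0001, 0.005], "jaw":0.04}, {"pos":[-0.0003, 0.0001, 0.009], "jaw":0.04}, {"pos":[-0.0003, 0.0001, 0.011], "jaw":0.04}, {"pos":[-0.0003, 0.0001, 0.013], "jaw":0.04}, {"pos":[-0.0003, 0.0001, 0.014], "jaw":0.04}, {"pos":[-0.0003, 0.0001, 0.015], "jaw":0.04}, {"pos":[-0.0003, 0.0001, 0.0155], "jaw":0.04}, {"pos":[-0.0003, 0.0001, 0.0155], "jaw":0.04}])

```text
clock: 19.23
tool_pos: [0.5562, -0.1586, 0.1771]
orientation: [-180.0, -0.0, -12.5]
force: [0.6, 0.7, -2.8]
opening: 0.0598
gripper_force: 30.0
```

Emit:
drive_effector(motion=[{"pos":[0, 0, 0.001], "jaw":0.04}, {"pos":[0, 0, 0.0015], "jaw":0.04}, {"pos":[0, 0, 0.002], "jaw":0.04}, {"pos":[0, 0, 0.002], "jaw":0.04}, {"pos":[0, 0, 0.002], "jaw":0.04}])

```text
clock: 19.85
tool_pos: [0.5563, -0.1586, 0.1757]
orientation: [180.0, -0.0, -12.4]
force: [-3.5, 1.8, 7.1]
opening: 0.06
gripper_force: 30.0
```

Contact came at z 0.1757, which is the expected full-seat height. I'll release and back off upward.

Emit:
drive_effector(motion=[{"pos":[0, 0, -0.0005], "jaw":0.062}, {"pos":[0, 0, -0.0005], "jaw":0.066}, {"pos":[0, 0, -0.0005], "jaw":0.075}, {"pos":[0, 0, -0.0005], "jaw":0.088}, {"pos":[0, 0, -0.0005], "jaw":0.088}, {"pos":[0, 0, -0.02], "jaw":0.088}, {"pos":[0, 0, -0.06], "jaw":0.088}, {"pos":[0, 0, -0.12], "jaw":0.088}])

```text
clock: 20.85
tool_pos: [0.5553, -0.1584, 0.2947]
orientation: [180.0, 0.2, -12.5]
force: [1.7, -0.0, 0.3]
opening: 0.0875
gripper_force: 0.0
```

Emit:
drive_effector(motion=[{"pos":[0, 0, -0.015], "jaw":0.088}, {"pos":[0, 0, -0.018], "jaw":0.088}, {"pos":[0, 0, -0.018], "jaw":0.088}, {"pos":[0, 0, -0.018], "jaw":0.088}, {"pos":[0, 0, -0.018], "jaw":0.088}])

```text
clock: 21.48
tool_pos: [0.556, -0.1585, 0.312]
orientation: [180.0, 0.1, -12.5]
force: [0.2, -1.1, -0.8]
opening: 0.0881
gripper_force: 0.0
```

Run:
```python
from fit2 import *
from plant import ctrl, optics, readout, job
o=readout.get_obs(); s=optics.snapshot("wrist")
print(o["tool_pos"],o["orientation"]);fit(s,o,.194)
p,w=wcloud(s,o); print("lid z",[np.median(w[a:b,c:d,2]).round(4) for a,b,c,d in((190,210,260,270),(190,210,300,310),(145,155,270,290),(235,245,270,290))])
s=optics.snapshot("scene"); cv2.imwrite("pics/s6.png",cv2.resize(s["frame"][140:260,250:370,::-1],None,fx=5,fy=5,interpolation=cv2.INTER_CUBIC))
```

```text
[ 0.55595748 -0.15852305  0.31197881] [ 1.79975918e+02  1.02035069e-01 -1.24535775e+01]
world mm [ 555.79 -158.72] yaw -12.56 halfw+ -0.24 rms [np.float64(0.23), np.float64(0.42), np.float64(0.02)] [108, 108, 31] tool offs [-0.12  0.23]
lid z [np.float64(0.1897), np.float64(0.1898), np.float64(0.1898), np.float64(0.1898)]
```

View pics/s6.png

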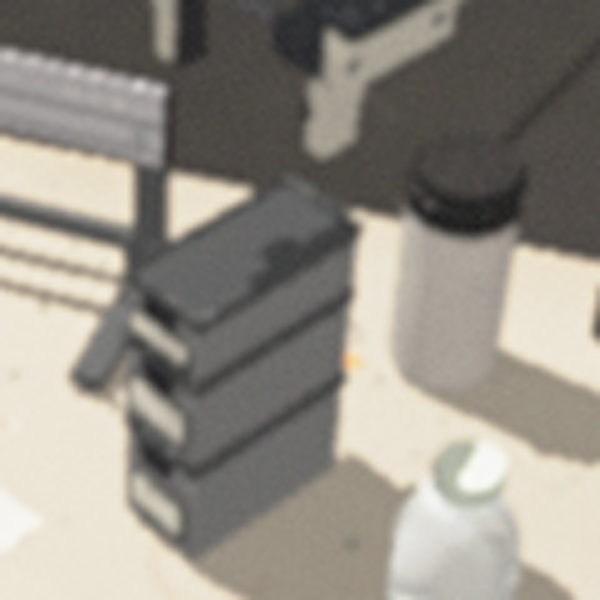

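The column stands square and level with its top lid at z 0.190. The latches all face the same way, at (158,300), (158,370) and (155,460), and the gripper is clear.

```bash
python3 -c "
from plant import ctrl, optics, readout, job
print(job.close_job())"
```

```text
the job is handed in; nothing more can be done
None
```

The job is handed in at about 21.5 s of the 54 s limit: the deep box sits on the bottom box and the shallow box on top of it, both seated and level with all latches facing the same way, and the gripper is clear; the judge's verdict wasn't shown.

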